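# Drive a dowel home with the spring pin driver

## Task

Use the spring-driven pin driver on the bench to knock the dowel pin flush into the aluminium bracket with a single blow: draw the upright post back only until the sear catches and holds it by itself, without leaning hard on the rubber buffer just behind the catch point, let go of it, then press the trip lever gently to fire it. Leave the driver uncocked and the loose things around it where they are.

Things in the scene. Friction and masses are not known exactly. Their poses are not given: they have to be found in the camera images.
- driver: The pin driver, bolted down: steel base plate 280 x 120 x 12 mm, origin at the centre of its underside on the bench; its +x is the way the striker strikes (towards the aluminium bracket at x +75 to +120, top z 70), +z up. Grey spring housing at x -140 to -95, y +-22, top z 76. Closed grey sear box at x -96 to -13, y +15 to +53, top z 88. Front bearing at x +21 to +43, y +-18, top z 70.
- post_top (a point): Top of the cocking post: upright steel rod 12 mm in diameter, rounded top 135 mm above the bench, bare from z 67 up; at rest at x -20, y 0 of the driver. Pushing or pulling it along the driver's -x draws the striker; fingers at z 95 or higher clear all else. Axes as the driver's.
- draw (a joint): Draw of the striker in m: 0 = resting on the proud pin, grows as the post is drawn to the driver's -x, -0.006 = nose flush with the bracket. Its spring pulls forward with about 4 N at 0 plus 0.25 N per mm. It catches between 20 and 46 mm of draw, at a point that differs every time and is hidden in the sear box.
- buffer: Rubber buffer inside the sear box, behind the catch: the striker meets it about 3 mm past the catch point, wherever that is, and it gives 1 mm per 3 N. More than 6 N on it spoils it (about 5 mm past the catch in all). Not visible from outside.
- striker: Sliding striker with cocking post and round nose, 0.45 kg. Its frame coincides with the driver's at draw 0. Drawing feels: the spring;  from 15 mm before the catch 3 to 8 N more as the sear is lifted; this fades over the last 5 mm to 1 or 2 N below the spring alone, and comes back to the spring as the sear drops in. Once caught it follows back 1 mm or so and stays, no force left on the post.
- trip_pad (a point): Centre of the top face of the black trip pad, 28 x 28 mm, on the free end of the trip lever; at x +45, y +30, z +82 of the driver. Press straight down to trip: with the striker cocked the sear lets go after 3 to 9 mm of pad travel at about 6 to 14 N; bottom of travel is 13 mm.
- trip (a joint): Angle of the trip lever in rad: 0 = at rest (its spring returns it), 0.27 = pad fully down.
- lever: The trip lever, a rocker along the driver's x at y +30; origin on its pivot at x -5, y +30, z +70 of the driver. It lifts the sear inside the box when its pad is pressed and does not move while the striker is drawn. Finger force over 22 N on it is rough.
- drive (a joint): How far the 10 mm steel dowel pin has been driven, in m: 0 = standing 6 mm proud of the bracket's face, 0.006 = flush. It sits tight (about 12 N friction); a properly released striker drives it home in one blow.
- pin_end (a point): Centre of the struck end of the dowel pin, facing the striker, at x +69, y 0, z +52 of the driver at the start.
- bushing: Loose brass bushing 28 mm in diameter, 45 mm tall, standing on the bench beside the driver; origin at the centre of its foot. Leave alone.
- hone: Loose dark grey honing block 45 x 70 x 22 mm lying on the bench; origin at the centre of its underside. Leave alone.
- hex_key: Loose L-shaped hex key, 100 x 28 mm, 6 mm thick, lying on the bench; origin under the middle of its long leg. Leave alone.
- pin: The dowel pin itself; its frame coincides with the driver's while it is proud. Only the striker may drive it.

How it is judged:
On the way, in this order (a step that is already met when the one before it is completed fails the run):
1. the striker is cocked: drawn at least 14 mm, held by the sear alone, at rest, nothing of the robot touching it (value of joint draw above 0.014 m and velocity of joint draw between -0.01 and 0.01 m/s and contact force between each of the arm, the fingers and striker below 0.2 N and value of joint drive below 0.0015 m), for 0.2 s.
2. the trip lever is pressed by the fingers (contact force between the fingers and lever above 1 N and value of joint trip above 0.03 rad).
3. the blow has driven the pin flush (value of joint drive above 0.0045 m), for 0.2 s.
At the end, for the whole second after the job is handed in: The pin is within 1.5 mm of flush, the striker is forward on it (draw below 0), and the trip lever is back at rest (below 0.04 rad) (value of joint drive above 0.0045 m and value of joint draw below 0 m and value of joint trip below 0.04 rad); the robot touches nothing.
It fails at once if the rubber buffer is pressed with more than 6 N (contact force between buffer and striker above 6 N).
It fails at once if the trip lever is pressed with more than 22 N (contact force between the fingers and lever above 22 N).
It fails at once if a second blow: the striker is drawn again (over 10 mm) with the pin already driven more than 2 mm (value of joint drive above 0.002 m and value of joint draw above 0.01 m).
It fails at once if the robot pushes the pin itself (contact force between the fingers and pin above 0.5 N).
It fails at once if a loose thing beside the driver is moved more than 20 mm (distance of any of bushing, hone, hex_key from where it was at the start of the episode above 0.02 m).
It also fails if it takes over 58 s, if anything falls off the work surface, if the arm or the gripper's body presses on something with over 40 N, if the wrist force passes 120 N, or if a joint passes its speed limit or range.

## Robot

A 7-joint arm with a two-finger parallel gripper is mounted at the origin on the work surface. World frame = base frame: x ahead of the robot, y to its left, z up, the work surface at z = 0. Lengths are in m, angles in rad, forces in N, time in s.
With the tool pointing down it reaches from about 0.4 to 0.85 m from the base axis. Payload 10.4 kg.
Tool frame: the origin (TCP) lies at the very end of the fingers, on their centre line; the grasp point (between the pads) lies 19 mm behind it; z points along the fingers, y is the direction in which the jaws open and shut (so a half turn about z gives the same grasp; the last joint's range is limited). The gripper opens to 87 mm and grips with 3 to 60 N. Pads are 19 mm wide; open, the fingers measure 117 mm over their backs; the gripper's body (75 mm by 190 mm) begins 51 mm behind the grasp point.
Start: joints at [1.24, 0.332, -0.065, 1.46, 0.022, 1.35, -0.088], TCP at [0.189, -0.596, 0.223] pointing down, gripper open.
Joint ranges: [-2.6, 2.6], [-0.5, 2.12], [-1.47, 1.34], [0.16, 2.42], [-1.27, 4.41], [0.06, 2.06], [-2.6, 2.6]. Speed limits (rad/s): [2.22, 2.22, 2.79, 2.79, 3.14, 3.14, 3.14].

## Interface

Orientations are given as a unit quaternion [x, y, z, w].
In Python, from bench import r, eyes, job gives the robot as it stands. The module is installed in compiled form; this text tells all that it offers.
- The arm moves only by the tool play_rows, never from a script. Its argument "motion" is a list of rows, each a list of 7 numbers: the shift along the tool's x, y, z as a fraction of full scale, then the turn, a rotation vector about the tool's x, y, z as a fraction of full scale, then the opening in per cent of the stroke, from 0 (shut) to 100 (fully open). A call has 1 to 5 rows; each row is the pose to reach, as a shift and turn from the pose commanded when the call began, along the tool's axes at that moment; what a row does not reach only later rows make up. Full scale, the value 1, is 0.2 m for a shift and 90 degrees for a turn. A row lasts 1/8 s, in which the tool goes at most 62.5 mm and 10.7 degrees, less where a joint would pass 70% of its speed; a pose out of reach is approached as far as the arm can. A call with a number of a shift or a turn outside -1 to 1 is refused whole. A call with a gripper value outside its range is refused whole. The fingers move at their own pace and stop on an object; "squeeze" is the grip in N (left out, the last holds). Time passes only in rows, so rows that repeat a pose let the fingers close. It gives the time, the measured TCP pose, the force and the opening at its end, in the units of the state.
- r.read_state(): the state, without advancing time (a new reading comes with each control period).
- eyes.camera(name): name is "scene" or "top"; returns a dict with "image" (400x640x3 uint8, red, green, blue), "mtx" (3x3 intrinsics, pixels), "R" (3x3) and "t" (3): a world point X has camera coordinates R X + t. Camera axes: x right, y down, z forward; pixel columns grow to the right and rows downward; lengths in m; the calibration is good to about 2 mm. A picture is of the moment at which its call begins. There is no depth.
- job.close_job(): hands the job in, once; it reports no verdict.
Trained networks look in a picture, given as the dict that the camera call returned (one of the last four; its "shot" number tells which), for a name from the list of things; names that differ only in an ending like _2 or _b are one class to them, and where a whole thing is asked for, a point or a joint stands for the part that bears it (a point fixed in the world has none). Each returns a list of dicts, best first, with "p" (0 to 1); they miss things now and then, are a little off and sometimes report something else, mostly with a low value. They report only what shows in the picture. A call takes as long as a camera call.
- eyes.regions_of(picture, label): "region" (400x640 bool, what is visible of it) and "xy" ([column, row] in pixels, amid what is visible of it).
- eyes.landmark_of(picture, label): "xy" ([column, row] in pixels: a listed point, or the origin of a listed thing).
The state is a dict: "time": time; "joint_positions": joint angles; "joint_vel": joint speeds; "joint_torque": joint torques, N m; "ee_pos": TCP position; "eef_rot": TCP orientation; "ft_force": force on the tool from outside, world axes, zero at the start; "torque": the same for the moment, N m; "width": finger opening in m.
Only numpy, scipy, OpenCV 4.12 (cv2) and the standard library are available. Lean on these libraries where they do the work, as an engineer would, in place of code of your own. Each camera call takes 0.05 s, during which the arm holds its last target. There are 200 camera calls.

## Working session

There is one attempt and no reset: what is moved stays moved. The work goes in short steps, Python scripts to look and compute and a tool call to move; the robot and the scene stay as the last step left them, time stands still between calls to the robot, and variables do not carry over. Pictures are saved under pics/ and viewed, about 8 in all and at most 12, crops included, and the job is handed in when it is done.

Besides the shell and the picture viewer there is one more tool, called after "Request:" by a JSON object that holds its "method" and its "body". play_rows: Moves the arm, as the interface text tells. Shift numbers are shares of 0.2 m and turn numbers shares of 90 degrees, none past 1 either way. Its arguments: {"type":"object","properties":{"motion":{"type":"array","items":{"type":"array","items":{"type":"number"}}},"squeeze":{"type":"number"}},"required":["motion"]}

```bash
mkdir -p pics; cat > h.py <<'E'
import numpy as np, cv2
from bench import r, eyes, job
def tri(obs):
    A=[]
    for c,xy in obs:
        P=c["mtx"]@np.c_[c["R"],c["t"]]
        A+= [xy[0]*P[2]-P[0], xy[1]*P[2]-P[1]]
    X=np.linalg.svd(np.array([a/np.linalg.norm(a[:3]) for a in A]))[2][-1]
    return X[:3]/X[3]
def proj(c,X):
    p=c["mtx"]@(c["R"]@np.asarray(X)+c["t"]); return p[:2]/p[2]
E
python3 - <<'E'
from h import *
s=r.read_state();print({k:np.round(v,3).tolist() for k,v in s.items()})
C={n:eyes.camera(n) for n in("scene","top")}
for n in C: cv2.imwrite(f"pics/{n}0.png",C[n]["image"][:,:,::-1])
for l in["driver","post_top","trip_pad","pin_end","lever","bushing","hone","hex_key"]:
    o=[]
    for n in C:
        q=eyes.landmark_of(C[n],l)
        print(l,n,[(np.round(d["xy"]).tolist(),round(d["p"],2)) for d in q[:2]])
        if q:o.append((C[n],q[0]["xy"]))
    if len(o)==2:
        X=tri(o);print("  ",X.round(4),[np.round(proj(c,X)-xy,1).tolist() for c,xy in o])
E
```

```text
{'time': 0.0, 'joint_positions': [1.24, 0.333, -0.065, 1.461, 0.022, 1.35, -0.088], 'joint_vel': [-0.001, -0.003, -0.001, -0.001, 0.002, 0.0, 0.002], 'joint_torque': [0.0, -62.326, 0.025, -38.99, -0.061, 0.04, 0.0], 'ee_pos': [0.189, -0.595, 0.222], 'eef_rot': [0.988, 0.153, -0.0, -0.001], 'ft_force': [0.11, -0.573, 0.23], 'torque': [-0.026, 0.024, -0.008], 'width': 0.087}
driver scene []
driver top [([256.0, 217.0], 0.74)]
post_top scene [([378.0, 193.0], 0.68)]
post_top top [([246.0, 220.0], 0.89)]
   [0.5666 0.1535 0.1329] [[0.4, -0.1], [0.4, 0.0]]
trip_pad scene [([406.0, 232.0], 0.84)]
trip_pad top [([233.0, 192.0], 0.73), ([254.0, 218.0], 0.53)]
   [0.6247 0.1912 0.0846] [[-1.7, 0.3], [-1.6, -0.2]]
pin_end scene [([290.0, 259.0], 0.46)]
pin_end top []
lever scene [([396.0, 224.0], 0.53)]
lever top [([238.0, 219.0], 0.65)]
   [0.5759 0.1843 0.07  ] [[-2.0, 0.3], [-2.0, -0.3]]
bushing scene [([436.0, 242.0], 0.91)]
bushing top [([192.0, 242.0], 0.6)]
   [ 0.5374  0.2812 -0.0006] [[1.5, -0.4], [1.5, 0.2]]
hone scene [([290.0, 259.0], 0.64)]
hone top [([338.0, 224.0], 0.61)]
   [ 0.5749 -0.0122  0.0017] [[0.5, 0.0], [0.4, 0.0]]
hex_key scene [([316.0, 290.0], 0.49)]
hex_key top [([318.0, 183.0], 0.72)]
   [ 0.663   0.0307 -0.0032] [[-1.5, 0.0], [-1.2, -0.0]]
```

View pics/scene0.png

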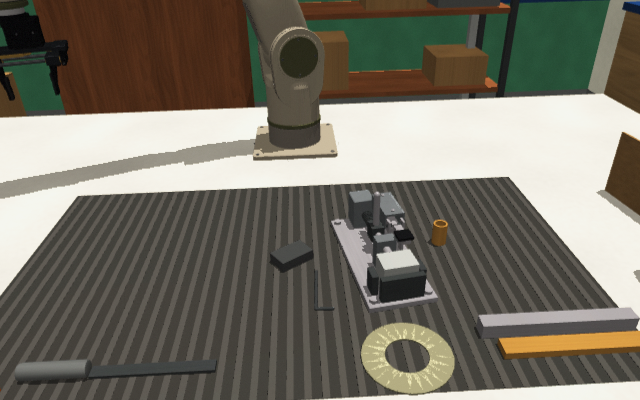

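View pics/top0.png

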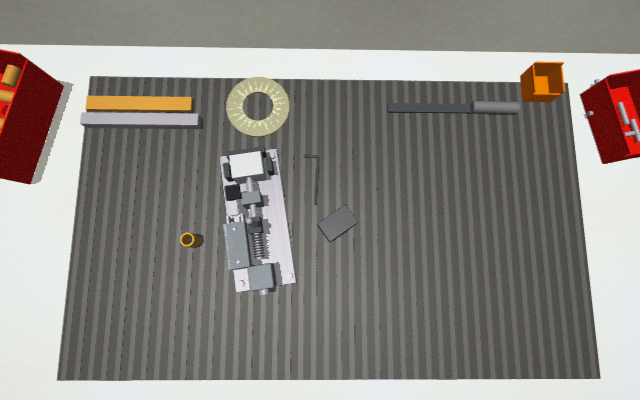

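The scene view shows the driver with its post top near (378,193), the pad near (406,232), and the bushing, hone and key clear of it. The top view shows the driver's long edge running from (295,283) to (277,150), a yaw of about 8°, which agrees with the networks.

Request:
{"method": "play_rows", "body": {"motion": [[1, -0.95, 0, 0, 0, 0.107, 0], [1, -0.95, 0, 0, 0, 0.107, 0], [1, -0.95, 0, 0, 0, 0.107, 0], [1, -0.95, 0, 0, 0, 0.107, 0], [1, -0.95, 0, 0, 0, 0.107, 0]], "squeeze": 20}}

```text
time: 1.52
ee_pos: [0.3243, -0.3508, 0.223]
eef_rot: [0.997, 0.072, 0.0, 0.0]
ft_force: [-0.0, -1.4, 0.3]
width: 0.0451
```

Request:
{"method": "play_rows", "body": {"motion": [[0.58, -0.78, 0, 0, 0, 0, 0], [0.58, -0.78, 0, 0, 0, 0, 0], [0.58, -0.78, 0, 0, 0, 0, 0], [0.58, -0.78, 0, 0, 0, 0, 0]]}}

```text
time: 2.02
ee_pos: [0.4174, -0.1792, 0.223]
eef_rot: [0.997, 0.073, 0.001, 0.0]
ft_force: [0.1, -1.1, -0.2]
width: 0.0053
```

Request:
{"method": "play_rows", "body": {"motion": [[0.58, -0.78, 0, 0, 0, 0, 0], [0.58, -0.78, 0, 0, 0, 0, 0], [0.58, -0.78, 0, 0, 0, 0, 0], [0.58, -0.78, 0, 0, 0, 0, 0]]}}

```text
time: 2.52
ee_pos: [0.5098, -0.0088, 0.2226]
eef_rot: [0.997, 0.073, 0.0, -0.001]
ft_force: [-0.8, -1.3, -0.8]
width: 0.0007
```

Request:
{"method": "play_rows", "body": {"motion": [[0.58, -0.78, 0, 0, 0, 0, 0], [0.58, -0.78, 0, 0, 0, 0, 0], [0.58, -0.78, 0, 0, 0, 0, 0], [0.58, -0.78, 0, 0, 0, 0, 0], [0.58, -0.78, 0, 0, 0, 0, 0]]}}

```text
time: 3.15
ee_pos: [0.602, 0.1567, 0.222]
eef_rot: [0.998, 0.07, -0.0, 0.0]
ft_force: [0.5, -0.6, 0.6]
width: 0.0005
```

Request:
{"method": "play_rows", "body": {"motion": [[0, 0, 0.3, 0, 0, 0, 0], [0, 0, 0.6, 0, 0, 0, 0], [0, 0, 0.6, 0, 0, 0, 0], [0, 0, 0.6, 0, 0, 0, 0]]}}

```text
time: 3.65
ee_pos: [0.6032, 0.1569, 0.1053]
eef_rot: [0.998, 0.069, 0.001, 0.0]
ft_force: [0.5, -0.3, 0.4]
width: 0.0007
```

```bash
python3 - <<'E'
from h import *
s=r.read_state();print(s["ee_pos"],s["ft_force"],s["time"])
C={n:eyes.camera(n) for n in("scene","top")}
im=[]
for n in C:
    c=proj(C[n],s["ee_pos"]);x,y=int(c[0]),int(c[1]);print(n,c)
    im.append(cv2.resize(C[n]["image"][y-70:y+70,x-70:x+70,::-1],(400,400),interpolation=cv2.INTER_CUBIC))
cv2.imwrite("pics/a.png",np.hstack(im))
E
```

```text
[0.60317456 0.15693987 0.10531941] [ 0.45849874 -0.34883825  0.38246542] 3.65
scene [382.93075769 216.73919554]
top [248.03383362 201.69347663]
```

View pics/a.png

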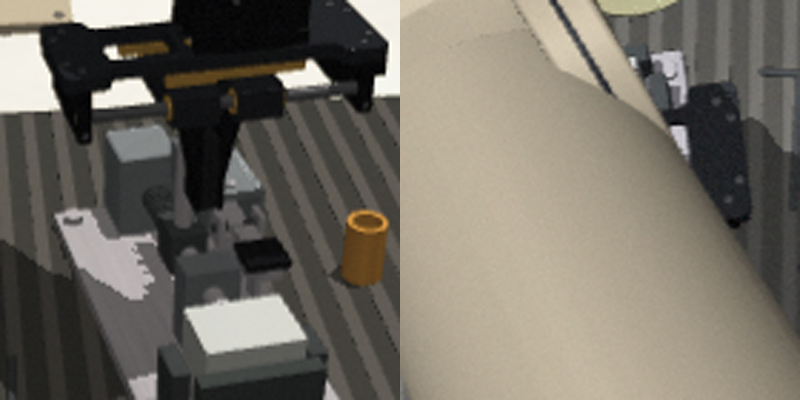

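The crop shows the shut fingers (tip near (205,205)) standing just in front of the post (183,190), clear of the pad (262,252). Next I push along the driver's -x.

Request:
{"method": "play_rows", "body": {"motion": [[-0.04, 0, 0, 0, 0, 0, 0], [-0.08, 0, 0, 0, 0, 0, 0], [-0.08, 0, 0, 0, 0, 0, 0]]}}

```text
time: 4.12
ee_pos: [0.5855, 0.1556, 0.103]
eef_rot: [0.998, 0.07, 0.0, 0.0]
ft_force: [0.7, -0.5, 0.2]
width: 0.0003
```

Request:
{"method": "play_rows", "body": {"motion": [[-0.015, 0, 0, 0, 0, 0, 0], [-0.03, 0, 0, 0, 0, 0, 0], [-0.03, 0, 0, 0, 0, 0, 0]]}}

```text
time: 4.5
ee_pos: [0.5806, 0.1548, 0.1028]
eef_rot: [0.998, 0.07, 0.001, -0.0]
ft_force: [4.2, -0.4, -0.5]
width: 0.0004
```

Request:
{"method": "play_rows", "body": {"motion": [[-0.01, 0, 0, 0, 0, 0, 0], [-0.015, 0, 0, 0, 0, 0, 0], [-0.015, 0, 0, 0, 0, 0, 0]]}}

```text
time: 4.88
ee_pos: [0.5775, 0.1543, 0.1027]
eef_rot: [0.998, 0.07, 0.0, 0.0]
ft_force: [5.4, -0.0, -0.6]
width: 0.0005
```

Request:
{"method": "play_rows", "body": {"motion": [[-0.01, 0, 0, 0, 0, 0, 0], [-0.015, 0, 0, 0, 0, 0, 0], [-0.015, 0, 0, 0, 0, 0, 0]]}}

```text
time: 5.25
ee_pos: [0.5746, 0.1539, 0.1027]
eef_rot: [0.998, 0.07, 0.001, 0.0]
ft_force: [6.5, 0.9, -0.9]
width: 0.0002
```

Request:
{"method": "play_rows", "body": {"motion": [[-0.01, 0, 0, 0, 0, 0, 0], [-0.015, 0, 0, 0, 0, 0, 0], [-0.015, 0, 0, 0, 0, 0, 0]]}}

```text
time: 5.62
ee_pos: [0.5718, 0.1535, 0.1028]
eef_rot: [0.998, 0.07, 0.001, -0.0]
ft_force: [7.0, -0.1, -1.7]
width: 0.0004
```

Request:
{"method": "play_rows", "body": {"motion": [[-0.01, 0, 0, 0, 0, 0, 0], [-0.015, 0, 0, 0, 0, 0, 0], [-0.015, 0, 0, 0, 0, 0, 0]]}}

```text
time: 6.0
ee_pos: [0.569, 0.153, 0.1028]
eef_rot: [0.998, 0.07, 0.001, -0.0]
ft_force: [7.8, -0.9, -1.7]
width: 0.0005
```

Request:
{"method": "play_rows", "body": {"motion": [[-0.01, 0, 0, 0, 0, 0, 0], [-0.015, 0, 0, 0, 0, 0, 0], [-0.015, 0, 0, 0, 0, 0, 0]]}}

```text
time: 6.38
ee_pos: [0.5662, 0.1526, 0.1028]
eef_rot: [0.998, 0.07, 0.001, -0.0]
ft_force: [7.3, -0.0, -1.6]
width: 0.0005
```

Request:
{"method": "play_rows", "body": {"motion": [[-0.01, 0, 0, 0, 0, 0, 0], [-0.01, 0, 0, 0, 0, 0, 0]]}}

```text
time: 6.62
ee_pos: [0.5643, 0.1522, 0.1028]
eef_rot: [0.998, 0.07, 0.001, -0.0]
ft_force: [8.5, 0.4, -3.8]
width: 0.0008
```

Request:
{"method": "play_rows", "body": {"motion": [[-0.01, 0, 0, 0, 0, 0, 0], [-0.01, 0, 0, 0, 0, 0, 0]]}}

```text
time: 6.88
ee_pos: [0.5624, 0.152, 0.1028]
eef_rot: [0.998, 0.07, 0.001, -0.0]
ft_force: [8.8, -0.1, -2.9]
width: 0.0008
```

Request:
{"method": "play_rows", "body": {"motion": [[-0.01, 0, 0, 0, 0, 0, 0], [-0.01, 0, 0, 0, 0, 0, 0]]}}

```text
time: 7.12
ee_pos: [0.5605, 0.1517, 0.1029]
eef_rot: [0.998, 0.07, 0.001, -0.0]
ft_force: [9.5, 1.0, -2.5]
width: 0.0008
```

Request:
{"method": "play_rows", "body": {"motion": [[-0.01, 0, 0, 0, 0, 0, 0], [-0.01, 0, 0, 0, 0, 0, 0]]}}

```text
time: 7.38
ee_pos: [0.5586, 0.1514, 0.1029]
eef_rot: [0.998, 0.07, 0.001, -0.0]
ft_force: [10.1, 0.8, -3.3]
width: 0.0002
```

Request:
{"method": "play_rows", "body": {"motion": [[-0.01, 0, 0, 0, 0, 0, 0], [-0.01, 0, 0, 0, 0, 0, 0]]}}

```text
time: 7.62
ee_pos: [0.5568, 0.1511, 0.1029]
eef_rot: [0.998, 0.07, 0.002, -0.0]
ft_force: [10.0, 0.2, -4.0]
width: 0.0005
```

Request:
{"method": "play_rows", "body": {"motion": [[-0.01, 0, 0, 0, 0, 0, 0], [-0.01, 0, 0, 0, 0, 0, 0]]}}

```text
time: 7.88
ee_pos: [0.5554, 0.1508, 0.103]
eef_rot: [0.998, 0.069, 0.002, -0.0]
ft_force: [12.0, 0.6, -5.7]
width: 0.0002
```

Request:
{"method": "play_rows", "body": {"motion": [[-0.01, 0, 0, 0, 0, 0, 0], [-0.01, 0, 0, 0, 0, 0, 0]]}}

```text
time: 8.12
ee_pos: [0.5536, 0.1506, 0.103]
eef_rot: [0.998, 0.069, 0.002, -0.0]
ft_force: [14.8, 1.1, -7.2]
width: 0.0006
```

Request:
{"method": "play_rows", "body": {"motion": [[-0.01, 0, 0, 0, 0, 0, 0], [-0.01, 0, 0, 0, 0, 0, 0]]}}

```text
time: 8.38
ee_pos: [0.5518, 0.1502, 0.103]
eef_rot: [0.998, 0.069, 0.003, -0.0]
ft_force: [15.5, 1.0, -7.5]
width: 0.0005
```

Request:
{"method": "play_rows", "body": {"motion": [[-0.01, 0, 0, 0, 0, 0, 0], [-0.01, 0, 0, 0, 0, 0, 0]]}}

```text
time: 8.62
ee_pos: [0.55, 0.15, 0.103]
eef_rot: [0.998, 0.069, 0.003, -0.0]
ft_force: [15.8, 1.1, -7.6]
width: 0.0007
```

Request:
{"method": "play_rows", "body": {"motion": [[-0.01, 0, 0, 0, 0, 0, 0], [-0.01, 0, 0, 0, 0, 0, 0]]}}

```text
time: 8.88
ee_pos: [0.5483, 0.1497, 0.103]
eef_rot: [0.998, 0.069, 0.003, -0.0]
ft_force: [18.4, 1.3, -9.3]
width: 0.0004
```

Request:
{"method": "play_rows", "body": {"motion": [[-0.01, 0, 0, 0, 0, 0, 0], [-0.01, 0, 0, 0, 0, 0, 0]]}}

```text
time: 9.12
ee_pos: [0.5459, 0.1493, 0.103]
eef_rot: [0.998, 0.069, 0.003, -0.0]
ft_force: [15.7, 0.8, -7.1]
width: 0.0003
```

Request:
{"method": "play_rows", "body": {"motion": [[-0.005, 0, 0, 0, 0, 0, 0], [-0.005, 0, 0, 0, 0, 0, 0]]}}

```text
time: 9.38
ee_pos: [0.5449, 0.1491, 0.103]
eef_rot: [0.998, 0.069, 0.002, -0.0]
ft_force: [13.8, -0.3, -7.9]
width: 0.0002
```

Request:
{"method": "play_rows", "body": {"motion": [[-0.005, 0, 0, 0, 0, 0, 0], [-0.005, 0, 0, 0, 0, 0, 0]]}}

```text
time: 9.62
ee_pos: [0.5439, 0.149, 0.103]
eef_rot: [0.998, 0.069, 0.002, -0.0]
ft_force: [15.0, -0.3, -6.4]
width: 0.0006
```

Request:
{"method": "play_rows", "body": {"motion": [[-0.005, 0, 0, 0, 0, 0, 0], [-0.005, 0, 0, 0, 0, 0, 0]]}}

```text
time: 9.88
ee_pos: [0.5428, 0.1488, 0.103]
eef_rot: [0.998, 0.069, 0.002, -0.0]
ft_force: [14.5, 0.0, -6.2]
width: 0.0006
```

Request:
{"method": "play_rows", "body": {"motion": [[-0.003, 0, 0, 0, 0, 0, 0], [-0.003, 0, 0, 0, 0, 0, 0]]}}

```text
time: 10.12
ee_pos: [0.5423, 0.1488, 0.103]
eef_rot: [0.998, 0.069, 0.002, -0.0]
ft_force: [15.1, -0.0, -7.2]
width: 0.0007
```

Request:
{"method": "play_rows", "body": {"motion": [[0.006, 0, 0, 0, 0, 0, 0], [0.012, 0, 0, 0, 0, 0, 0], [0.012, 0, 0, 0, 0, 0, 0]]}}

```text
time: 10.5
ee_pos: [0.5442, 0.149, 0.1029]
eef_rot: [0.998, 0.069, 0.002, -0.0]
ft_force: [11.7, 0.2, -4.1]
width: 0.0003
```

Request:
{"method": "play_rows", "body": {"motion": [[-0.008, 0, 0, 0, 0, 0, 0], [-0.016, 0, 0, 0, 0, 0, 0], [-0.016, 0, 0, 0, 0, 0, 0]]}}

```text
time: 10.88
ee_pos: [0.5412, 0.1485, 0.1029]
eef_rot: [0.998, 0.069, 0.002, -0.0]
ft_force: [14.1, -0.1, -6.4]
width: 0.0005
```

Request:
{"method": "play_rows", "body": {"motion": [[-0.003, 0, 0, 0, 0, 0, 0], [-0.003, 0, 0, 0, 0, 0, 0]]}}

```text
time: 11.12
ee_pos: [0.5406, 0.1485, 0.103]
eef_rot: [0.998, 0.069, 0.002, -0.0]
ft_force: [14.3, -0.5, -5.2]
width: 0.0004
```

Request:
{"method": "play_rows", "body": {"motion": [[0.006, 0, 0, 0, 0, 0, 0], [0.012, 0, 0, 0, 0, 0, 0], [0.012, 0, 0, 0, 0, 0, 0]]}}

```text
time: 11.5
ee_pos: [0.5416, 0.1486, 0.1027]
eef_rot: [0.998, 0.069, 0.001, 0.0]
ft_force: [5.6, -2.8, 0.0]
width: 0.0003
```

Request:
{"method": "play_rows", "body": {"motion": [[0.006, 0, 0, 0, 0, 0, 0], [0.006, 0, 0, 0, 0, 0, 0]]}}

```text
time: 11.75
ee_pos: [0.5421, 0.1488, 0.1026]
eef_rot: [0.998, 0.07, -0.0, 0.0]
ft_force: [3.8, -2.8, 1.4]
width: 0.0006
```

Request:
{"method": "play_rows", "body": {"motion": [[0.01, 0, 0, 0, 0, 0, 0], [0.01, 0, 0, 0, 0, 0, 0]]}}

```text
time: 12.0
ee_pos: [0.5433, 0.1504, 0.1022]
eef_rot: [0.998, 0.07, -0.001, -0.0]
ft_force: [0.4, 0.0, -0.3]
width: 0.0007
```

Request:
{"method": "play_rows", "body": {"motion": [[0.015, 0, 0, 0, 0, 0, 0], [0.015, 0, 0, 0, 0, 0, 0]]}}

```text
time: 12.25
ee_pos: [0.547, 0.1504, 0.1024]
eef_rot: [0.998, 0.07, -0.0, -0.0]
ft_force: [0.0, 0.5, 0.2]
width: 0.0008
```

The force dropped to zero about 1 mm ahead of the catch while the fingers moved away, so the sear holds the post. Moving over to the pad.

Request:
{"method": "play_rows", "body": {"motion": [[0.1, 0, 0, 0, 0, 0, 0], [0.1, 0, -0.15, 0, 0, 0, 0], [0.42, -0.16, -0.15, 0, 0, 0, 0], [0.42, -0.16, -0.15, 0, 0, 0, 0], [0.42, -0.16, -0.15, 0, 0, 0, 0]]}}

```text
time: 12.88
ee_pos: [0.6253, 0.1941, 0.1319]
eef_rot: [0.998, 0.07, -0.001, -0.0]
ft_force: [-0.3, -0.4, -0.7]
width: 0.0005
```

```bash
python3 - <<'E'
from h import *
s=r.read_state();print(s["ee_pos"],s["ft_force"],s["time"])
c=eyes.camera("scene")
for l in("post_top","trip_pad"): print(l,[(np.round(d["xy"]).tolist(),round(d["p"],2)) for d in eyes.landmark_of(c,l)[:2]])
p=proj(c,s["ee_pos"]);x,y=int(p[0]),int(p[1]);print(p)
cv2.imwrite("pics/b.png",cv2.resize(c["image"][y-50:y+90,x-80:x+80,::-1],(640,560),interpolation=cv2.INTER_CUBIC))
E
```

```text
[0.62527541 0.19411215 0.13186639] [-0.33331113 -0.44292259 -0.73012646] 12.875
post_top [([369.0, 185.0], 0.86)]
trip_pad [([407.0, 232.0], 0.86)]
[407.34042024 209.20675948]
```

View pics/b.png

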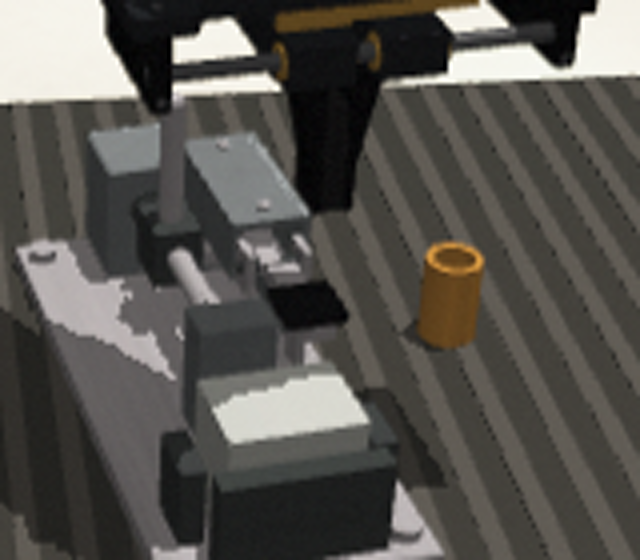

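The crop shows the post drawn back (172,160) and held with the fingers away, and the fingertip (325,205) above the black pad (308,305). Next I lower onto the pad.

Request:
{"method": "play_rows", "body": {"motion": [[0, 0.01, 0.1, 0, 0, 0, 0], [0, 0.01, 0.2, 0, 0, 0, 0], [0, 0.01, 0.2, 0, 0, 0, 0], [0, 0.01, 0.2, 0, 0, 0, 0]]}}

```text
time: 13.52
ee_pos: [0.6259, 0.1917, 0.0925]
eef_rot: [0.998, 0.07, -0.0, -0.0]
ft_force: [-0.1, 0.6, 0.6]
width: 0.0005
```

Request:
{"method": "play_rows", "body": {"motion": [[0, 0, 0.01, 0, 0, 0, 0], [0, 0, 0.025, 0, 0, 0, 0], [0, 0, 0.025, 0, 0, 0, 0]]}}

```text
time: 13.9
ee_pos: [0.6259, 0.1915, 0.0874]
eef_rot: [0.998, 0.07, -0.0, 0.0]
ft_force: [0.6, -1.3, 0.9]
width: 0.0002
```

Request:
{"method": "play_rows", "body": {"motion": [[0, 0, 0.005, 0, 0, 0, 0], [0, 0, 0.01, 0, 0, 0, 0], [0, 0, 0.01, 0, 0, 0, 0]]}}

```text
time: 14.28
ee_pos: [0.626, 0.1916, 0.0855]
eef_rot: [0.998, 0.07, -0.0, 0.0]
ft_force: [-0.2, -0.8, -0.3]
width: 0.0003
```

Request:
{"method": "play_rows", "body": {"motion": [[0, 0, 0.005, 0, 0, 0, 0], [0, 0, 0.01, 0, 0, 0, 0], [0, 0, 0.015, 0, 0, 0, 0], [0, 0, 0.015, 0, 0, 0, 0]]}}

```text
time: 14.78
ee_pos: [0.626, 0.1916, 0.0825]
eef_rot: [0.998, 0.07, 0.0, 0.0]
ft_force: [-1.0, -0.0, 1.0]
width: 0.0003
```

Request:
{"method": "play_rows", "body": {"motion": [[0, 0, 0.005, 0, 0, 0, 0], [0, 0, 0.008, 0, 0, 0, 0], [0, 0, 0.008, 0, 0, 0, 0]]}}

```text
time: 15.15
ee_pos: [0.6261, 0.1916, 0.081]
eef_rot: [0.998, 0.07, 0.0, 0.0]
ft_force: [-0.0, 0.4, 1.0]
width: 0.0003
```

Request:
{"method": "play_rows", "body": {"motion": [[0, 0, 0.005, 0, 0, 0, 0], [0, 0, 0.008, 0, 0, 0, 0], [0, 0, 0.008, 0, 0, 0, 0]]}}

```text
time: 15.52
ee_pos: [0.626, 0.1916, 0.0793]
eef_rot: [0.998, 0.07, -0.0, 0.0]
ft_force: [1.2, 0.2, 0.7]
width: 0.0005
```

Request:
{"method": "play_rows", "body": {"motion": [[0, 0, 0.005, 0, 0, 0, 0], [0, 0, 0.008, 0, 0, 0, 0], [0, 0, 0.008, 0, 0, 0, 0]]}}

```text
time: 15.9
ee_pos: [0.6261, 0.1917, 0.078]
eef_rot: [0.998, 0.07, 0.0, 0.0]
ft_force: [-0.6, -1.3, 4.7]
width: 0.0004
```

Request:
{"method": "play_rows", "body": {"motion": [[0, 0, 0.005, 0, 0, 0, 0], [0, 0, 0.005, 0, 0, 0, 0]]}}

```text
time: 16.15
ee_pos: [0.6262, 0.1917, 0.0772]
eef_rot: [0.998, 0.07, 0.0, 0.0]
ft_force: [-0.2, -0.4, 5.4]
width: 0.0005
```

Request:
{"method": "play_rows", "body": {"motion": [[0, 0, 0.005, 0, 0, 0, 0], [0, 0, 0.01, 0, 0, 0, 0], [0, 0, 0.01, 0, 0, 0, 0]]}}

```text
time: 16.52
ee_pos: [0.6264, 0.1917, 0.0754]
eef_rot: [0.998, 0.07, 0.001, -0.0]
ft_force: [-0.0, 0.4, 5.7]
width: 0.0005
```

Request:
{"method": "play_rows", "body": {"motion": [[0, 0, 0.005, 0, 0, 0, 0], [0, 0, 0.01, 0, 0, 0, 0], [0, 0, 0.01, 0, 0, 0, 0]]}}

```text
time: 16.9
ee_pos: [0.6266, 0.1917, 0.0735]
eef_rot: [0.998, 0.07, 0.001, -0.0]
ft_force: [1.0, -0.5, 5.6]
width: 0.0008
```

```bash
python3 - <<'E'
from h import *
c=eyes.camera("scene")
print([(np.round(d["xy"]).tolist(),round(d["p"],2)) for d in eyes.landmark_of(c,"post_top")[:2]])
E
```

```text
[([377.0, 196.0], 0.84)]
```

The post is at (377,196), forward of its rest position at (378,193), so the driver has fired. Lifting off to check.

Request:
{"method": "play_rows", "body": {"motion": [[0, 0, -0.1, 0, 0, 0, 0], [0, 0, -0.4, 0, 0, 0, 0], [0, 0, -0.6, 0, 0, 0, 0], [0, 0, -0.6, 0, 0, 0, 0]]}}

```text
time: 17.5
ee_pos: [0.6271, 0.1926, 0.1974]
eef_rot: [0.998, 0.07, 0.003, -0.001]
ft_force: [-0.4, 0.4, 0.0]
width: 0.0008
```

```bash
python3 - <<'E'
from h import *
s=r.read_state();print(s["ee_pos"],s["ft_force"],s["time"])
c=eyes.camera("scene")
for l in("post_top","trip_pad","bushing","hone","hex_key"): print(l,[(np.round(d["xy"]).tolist(),round(d["p"],2)) for d in eyes.landmark_of(c,l)[:1]])
a=np.array([np.cos(.14),np.sin(.14),0]);P=np.array([.5666,.1535,.133])
print({d:proj(c,P-a*d/1e3).round(1).tolist() for d in(-6,0,39)})
cv2.imwrite("pics/c.png",cv2.resize(c["image"][170:310,320:480,::-1],(640,560),interpolation=cv2.INTER_CUBIC))
E
```

```text
[0.62708806 0.19259141 0.19743419] [-0.40618489  0.43720918  0.00497552] 17.5
post_top [([381.0, 193.0], 0.84)]
trip_pad [([404.0, 231.0], 0.63)]
bushing [([439.0, 242.0], 0.7)]
hone [([291.0, 262.0], 0.81)]
hex_key [([316.0, 289.0], 0.45)]
{-6: [379.4, 194.7], 0: [378.4, 193.2], 39: [372.4, 183.4]}
```

View pics/c.png

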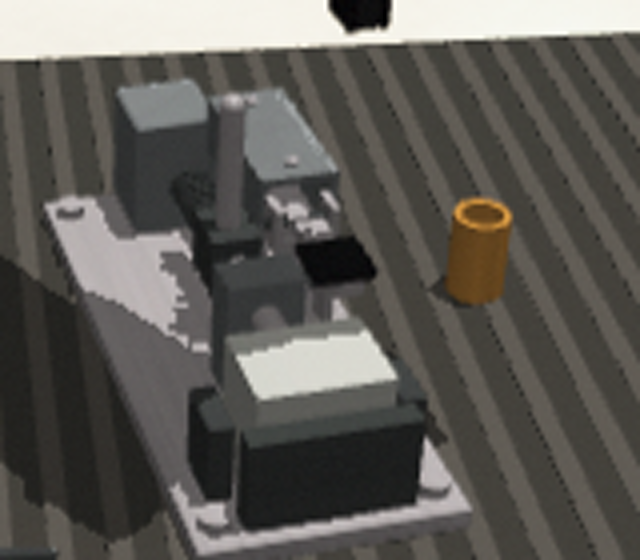

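The post stands forward (230,105 in the crop), the pad is back up (338,260) and nothing else has moved. I'll check the 6 mm by measuring the post's sub-pixel shift against the first image.

```bash
python3 - <<'E'
from h import *
a=cv2.imread("pics/scene0.png",0);b=eyes.camera("scene")["image"];b=cv2.cvtColor(b,cv2.COLOR_RGB2GRAY)
f=8;up=lambda i:cv2.resize(i,None,fx=f,fy=f,interpolation=cv2.INTER_CUBIC)
for n,(x0,x1,y0,y1) in {"post":(372,384,189,208),"pad":(392,416,226,242),"box(ref)":(346,372,188,226)}.items():
    T=up(a[y0:y1,x0:x1]);S=up(b[y0-6:y1+6,x0-6:x1+6])
    m=cv2.minMaxLoc(cv2.matchTemplate(S,T,cv2.TM_CCOEFF_NORMED));print(n,(np.array(m[3])/f-6),round(m[1],2))
E
```

```text
post [1.   1.25] 0.91
pad [-0.125 -0.5  ] 0.93
box(ref) [0. 0.] 0.99
```

```bash
python3 -c "
from bench import job
print(job.close_job())"
```

```text
the job is handed in; nothing more can be done
None
```

I cocked the driver, fired it with one blow from the trip lever, lifted the fingers clear and handed the job in. No verdict came back. I could only judge "flush" from the camera, and it reads slightly short of the full 6 mm.

**Cocking:** I pushed the post back with shut fingers in steps of 3 mm or less. The sear's resistance rose at about 26 mm of draw, peaked at about 34 mm and faded. A first back-off at about 39.5 mm showed it was not yet caught. I went on to about 41 mm, where the next back-off dropped the force to zero while the post stayed back. No sign of the buffer showed in the readings: the push there was about 14 N, which the spring alone accounts for.

**Firing:** I pressed the pad down slowly, never reading more than 6 N at the end of a move, and the striker let go within about 6 mm of pad travel.

**Last checks:**
- **Pin:** the post moved (1.0, 1.25) pixels forward from its rest position. A full 6 mm should give about (1.0, 1.5), so I read it as 5 to 6 mm driven. The 1.5 mm tolerance is near the limit of what that measurement can resolve.
- **Trip lever:** the pad is back at rest to within about half a pixel.
- **Loose things:** the bushing and hone read about 3 pixels from their first positions and the hex key 1 pixel. I put this down to detection scatter, since the arm never came near them.
- **Robot:** it touches nothing, with contact force at about zero.

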